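Free the stuck clamp knob on the spraying jig and take out the door handle

TASK

The lock knob of the spraying jig is stuck with dried overspray: break it loose with a short firm anticlockwise twist, then keep turning it all the way to its open stop. Then pull the jig's sliding jaw fully back by its post while the painted car door handle still sits in the jig, lift the door handle straight out and set it down, without dropping it, standing on its two feet inside the grey tray. Leave the other things on the bench where they are.

Things in the scene. Friction and masses are not known exactly. Their poses are not given: they have to be found in the camera images.
- jig: Spraying jig, bolted to the bench: dark steel plate 110 (its x) x 370 (its y) x 16 mm. Origin: centre of the underside, z up. From -y to +y it carries the aluminium lock block with the knob (axis at y = -145 mm; block 60 x 64 mm, top at z = 44 mm), the sliding jaw, the door handle (centre at y = +75 mm) and a fixed end stop (y = 167 to 185 mm, top at z = 42 mm, no lip).
- knob_grip (a point): Black T-bar knob on the lock block: a bar 54 mm long (along this frame's x, which turns with the knob), 16 mm wide, on a disc 44 mm across. The point is on the knob's vertical axis, 72 mm above the bench, where to grip; the bar's top is at 86 mm, the disc's top at 52 mm. 45 mm or more is free all round the bar while the jaw is closed.
- knob (a joint): Turn of the knob in rad, anticlockwise from above positive. 0 = locked, at its stop, bar across the jig (along the jig's x); 2.5 = open stop. Stuck at the start: a firm 0.4 N m (0.3 to 0.5) is needed through about the first 0.45 rad; then it is loose for good, turns freely (0.03 N m) and stays where it is left. The jaw is locked until about 2.2 rad. Needs two or more grasps.
- jaw_post (a point): Upright steel post, 18 mm diameter, 46 mm tall (top 94 mm above the bench), on the aluminium sliding jaw. The point is on the post's axis, 78 mm above the bench. The knob's axis is 105 mm away with the jaw closed, 65 mm with it open, so grip the post across the slide (fingers on its +x and -x sides in the jig's frame).
- jaw (a joint): Travel of the sliding jaw in m, 0 = closed with its steel lip 9 mm over the door handle's toe, 0.040 = fully back at its stop; it opens along the jig's -y axis, towards the knob. Locked while the knob is (it gives a few mm); then it slides with about 3 N (and 8 N per m/s) and stays where it is left.
- handle_bar (a point): White car door handle, loose, about 180 g: a bar 150 (this frame's y) x 20 (x) x 16 mm on two feet 34 mm tall at y = -62 and +62 mm, with black toes 8 mm tall out to y = -90 and +90 mm; 180 x 20 x 48 mm overall. The point is the bar's centre, 40 mm above the soles (62 mm above the bench in the jig). Grip the bar's middle from above, across its width; low cheeks beside the feet leave 2.5 mm play.
- handle: The same door handle; origin at the centre between the soles of its feet, z up when it stands on its feet, y along the bar.
- tray: Open grey plastic tray with a dark mat, fixed to the bench, 240 (its x) x 140 (its y) x 35 mm high, walls 5 mm, floor 5 mm thick. Origin: centre of the underside. The door handle fits lengthways along the tray's x.
- spraycan: Bystander: spray can, 54 mm diameter, 170 mm tall, loose. Origin: centre of the underside.
- tape: Bystander: roll of masking tape lying flat, 100 mm diameter, 25 mm tall. Origin: centre of the underside.
- sandblock: Bystander: cork sanding block, 110 x 65 x 30 mm. Origin: centre of the underside.
- driver: Bystander: screwdriver lying on the bench, along its x.
- mixcup: Bystander: white mixing cup, 84 mm diameter, 100 mm tall. Origin: centre of the underside.
- paintjar: Bystander: jar, 68 mm diameter, 85 mm tall. Origin: centre of the underside.
- spanner: Bystander: wrench lying on the bench, along its x.
- handle_seat (a point): The door handle's place in the jig: midway between its two rest pads, at the height of the soles, 22 mm above the bench.
Mind the look-alikes: they are no part of the job. Of the things shaped like the handle, the white one is meant.

How it is judged:
On the way, in this order (a step that is already met when the one before it is completed fails the run):
1. the knob is broken loose (value of joint knob above 0.4 rad), for 0.05 s.
2. the knob is turned to its open stop (past 2.3 of 2.5 rad) (value of joint knob above 2.3 rad), for 0.2 s.
3. the jaw is pulled back (32 of 40 mm or more) with the door handle still seated in the jig (value of joint jaw above 0.032 m and z of handle_bar in the frame of jig below 0.07 m and horizontal distance between handle_bar and handle_seat below 0.012 m), for 0.2 s.
4. the door handle is lifted out of the jig (z of handle_bar in the frame of jig above 0.09 m and contact force between handle and jig below 0.05 N), for 0.1 s.
At the end, for the whole second after the job is handed in: The knob is within 0.2 rad of its open stop, the jaw is back by 32 mm or more, and the door handle stands at rest on its feet (tilted less than 0.15 rad) on the floor inside the tray (value of joint knob above 2.3 rad and value of joint jaw above 0.032 m and x of handle_bar in the frame of tray between -0.045 and 0.045 m and y of handle_bar in the frame of tray between -0.055 and 0.055 m and z of handle_bar in the frame of tray between 0.035 and 0.053 m and angle between handle's own z axis and vertical below 0.15 rad and linear speed of handle below 0.02 m/s); the robot touches nothing.
It fails at once if a bystander is pushed more than 40 mm (distance of any of spraycan, tape, sandblock, driver, mixcup, paintjar, spanner from where it was at the start of the episode above 0.04 m).
It fails at once if the door handle is dropped (falls unheld faster than 0.8 m/s) (linear speed of handle above 0.8 m/s and contact force between the fingers and handle below 0.05 N).
It also fails if it takes over 64 s, if anything falls off the work surface, if the arm or the gripper's body presses on something with over 40 N, if the wrist force passes 120 N, or if a joint passes its speed limit or range.

ROBOT

A 6-joint arm with a two-finger parallel gripper is mounted at the origin on the work surface. World frame = base frame: x ahead of the robot, y to its left, z up, the work surface at z = 0. Lengths are in m, angles in rad, forces in N, time in s.
With the tool pointing down it reaches from about 0.325 to 0.75 m from the base axis. Payload 7.6 kg.
Tool frame: the origin (TCP) lies midway between the tips of the shut fingers; the grasp point (between the pads) lies behind it (bot.tcp_to_grasp is the z of the grasp point in the tool frame, in m); z points along the fingers, y is the direction in which the jaws open and shut (so a half turn about z gives the same grasp; the last joint's range is limited). The gripper opens to 85 mm and grips with 20 to 120 N. Pads are 22 mm wide; open, the fingers measure 114 mm over their backs; the gripper's body (76 mm by 85 mm) begins 54 mm behind the grasp point. The pads swing forward as they close: fully open they stand 13 mm farther back than shut.
Start: joints at [-1.317, 0.052, 1.401, -0, 1.689, -0.07], TCP at [0.167, -0.498, 0.231] pointing down, gripper open.
Joint ranges: [-2.9, 2.9], [-0.91, 2.17], [0.12, 2.37], [-1.06, 4.2], [0.26, 2.73], [-2.93, 2.93]. Speed limits (rad/s): [2.57, 2.57, 3.01, 3.14, 3.14, 3.14].

INTERFACE

Orientations are given as a unit quaternion [w, x, y, z].
In Python, from rig import bot gives the robot as it stands. The module is installed in compiled form; this text tells all that it offers.
- The arm moves only by the shell command python3 -m pendant 'ROWS' [OPENING] [FORCE]. ROWS is JSON, a list of rows, each an object of numbers: "tx", "ty", "tz": the shift along the tool's x, y, z in mm; "turn": the turn about the tool's z in degrees. A call has 1 to 8 rows; each row is the pose to reach, as a shift and turn from the pose commanded when the call began, along the tool's axes at that moment; what a row does not reach only later rows make up. A row lasts 1/8 s, in which the tool goes at most 62.5 mm and 10.7 degrees, less where a joint would pass 70% of its speed; a pose out of reach is approached as far as the arm can. A call with a gripper value outside its range is refused whole. OPENING is the closure in counts, from 0 (fully open) to 255 (shut), set as the call begins (- or left out, the last holds). The fingers move at their own pace and stop on an object; FORCE is the grip in N (left out, the last holds). Time passes only in rows, so rows that repeat a pose let the fingers close. It gives the time, the measured TCP pose, the force and the opening at its end, in the units of the state.
- bot.state(): the state, without advancing time (a new reading comes with each control period).
- bot.capture(name): name is "side" or "top" or "wrist"; returns (picture, depth): 400x640x3 uint8, red, green, blue; 400x640 float32, m along the optical axis (not along the pixel's ray), 0 where there is no reading.
- bot.get_calibration(name): a dict with "fx", "fy", "cx", "cy" (pixels), "k1" (the pictures are not rectified: a ray, as slopes to the right and down, at radius r is drawn at 1 + k1 r^2 times it, then the intrinsics apply), "pose" (4x4, takes a point from camera to world coordinates). Camera axes: x right, y down, z forward; pixel columns grow to the right and rows downward; lengths in m; the calibration is good to about 2 mm. A picture is of the moment at which its call begins: read the wrist's pose just before it. get_calibration takes no time and is no camera call; for the wrist camera it gives the pose at the moment of the call.
- bot.finish_job(): hands the job in, once; it reports no verdict.
The state is a dict: "time_s": time; "qpos": joint angles; "joint_vel": joint speeds; "effort": joint torques, N m; "tool_pos": TCP position; "tool_rot": TCP orientation; "wrist_force": force on the tool from outside, world axes, zero at the start; "ft_torque": the same for the moment, N m; "gripper_width": opening from 0.0 (shut) to 1.0 (fully open).
Only numpy, scipy, OpenCV 4.12 (cv2) and the standard library are available. Lean on these libraries where they do the work, as an engineer would, in place of code of your own. Each camera call takes 0.05 s, during which the arm holds its last target. There are 200 camera calls.

## Working session

There is one attempt and no reset: what is moved stays moved. The work goes in short steps, Python scripts to look and compute and a shell command to move; the robot and the scene stay as the last step left them, time stands still between calls to the robot, and variables do not carry over. Pictures are saved under pics/ and viewed, about 8 in all and at most 12, crops included, and the job is handed in when it is done.

```bash
mkdir -p pics
cat > h.py <<'E'
import numpy as np, cv2
from rig import bot
def cap(n):
    c=bot.get_calibration(n); p,d=bot.capture(n); return c,p,d
def save(p,f): cv2.imwrite('pics/'+f,cv2.cvtColor(p,cv2.COLOR_RGB2BGR))
def rays(c,uv):
    K=np.array([[c['fx'],0,c['cx']],[0,c['fy'],c['cy']],[0,0,1.]])
    uv=np.array(uv,float).reshape(-1,1,2)
    s=cv2.undistortPoints(uv,K,np.array([c['k1'],0,0,0,0.]),).reshape(-1,2)
    T=np.array(c['pose']); return T[:3,3],np.c_[s,np.ones(len(s))]@T[:3,:3].T
def onplane(c,uv,z):
    o,r=rays(c,uv); return o+r*((z-o[2])/r[:,2])[:,None]
def cloud(c,d):
    v,u=np.mgrid[:d.shape[0],:d.shape[1]]
    o,r=rays(c,np.c_[u.ravel(),v.ravel()])
    P=o+r*d.reshape(-1,1); P[d.ravel()==0]=np.nan
    return P.reshape(d.shape+(3,))
E
python3 - <<'E'
from h import *
print(bot.state(), bot.tcp_to_grasp)
for n in('top','side'):
    c,p,d=cap(n); save(p,n+'0.png'); print(n,c['fx'],np.round(c['pose'],3).tolist()); np.savez(n+'0.npz',p=p,d=d)
E
```

```text
{'time_s': 0.0, 'qpos': array([-1.31730640e+00,  5.28483352e-02,  1.40174734e+00, -4.66315834e-06,
        1.68862931e+00, -7.03272282e-02]), 'joint_vel': array([ 0.00115377,  0.00133559,  0.00015076,  0.00118615, -0.00111713,
        0.0006397 ]), 'effort': array([ 1.47777871e-05, -3.81667256e+01, -3.60184193e+01, -2.24476651e-05,
        6.20261620e-03,  2.93093353e-05]), 'tool_pos': array([ 0.16697612, -0.4974059 ,  0.23045497]), 'tool_rot': array([-8.12537004e-04,  9.86921130e-01,  1.61201792e-01, -7.69473520e-05]), 'wrist_force': array([-0.50120676, -0.33536739,  0.3179968 ]), 'ft_torque': array([-0.00553576,  0.02940284,  0.00867448]), 'gripper_width': 1.0025544516725458} -0.0187
top 420.12163436968603 [[-0.001, -0.988, 0.153, 0.355], [-1.0, -0.002, -0.019, 0.036], [0.019, -0.153, -0.988, 1.237], [0.0, 0.0, 0.0, 1.0]]
side 460.00995723303447 [[-0.754, -0.45, 0.479, -0.225], [-0.657, 0.491, -0.573, 0.927], [0.023, -0.746, -0.666, 1.145], [0.0, 0.0, 0.0, 1.0]]
```

View pics/top0.png

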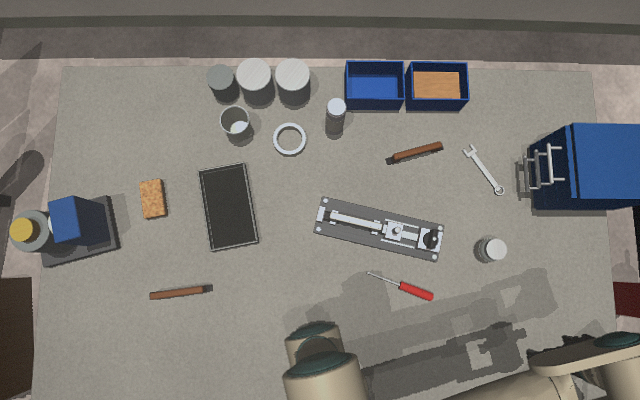

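View pics/side0.png

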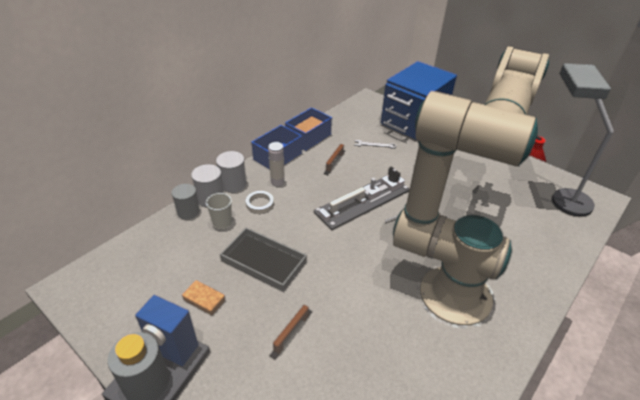

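The top view shows the jig at (380,228): knob at (431,239), post at about (396,230) and white handle at about (355,219). The tray is at (228,206). Things that could be mistaken for targets:
- **Handle:** the brown look-alikes at (415,153) and (180,293). The white one in the jig is the right one.
- **Tray:** the blue bins at (375,85) and (437,85). The grey one at (228,206) is the right one.
- **Knob:** the jar at (490,249). The black T-bar in the jig is the right one.

I'll measure these and check with a close crop.

Run:
```python
from h import *
z=np.load('top0.npz'); p,d=z['p'],z['d']; c=bot.get_calibration('top')
save(cv2.resize(p[185:270,305:455],None,fx=5,fy=5,interpolation=cv2.INTER_CUBIC),'jig.png')
print('depth ok',(d>0).mean())
P=cloud(c,d)
g=cv2.cvtColor(p,cv2.COLOR_RGB2GRAY)
for nm,(u0,u1,v0,v1),zz in(('tray',(190,270,155,260),.035),('jig',(305,455,185,270),.016)):
    m=np.zeros_like(g); s=g[v0:v1,u0:u1]
    m[v0:v1,u0:u1]=(s<85)*255
    m=cv2.morphologyEx(m,cv2.MORPH_CLOSE,np.ones((9,9)))
    cs,_=cv2.findContours(m,0,2); k=max(cs,key=cv2.contourArea)
    W=onplane(c,k.reshape(-1,2),zz)
    r=cv2.minAreaRect((W[:,:2]*1000).astype(np.float32)); print(nm,r, cv2.boundingRect(k))
for nm,uv,zz in(('knob',(431,239),.086),('post',(396,230),.094),('handle',(355,219),.07)):
    print(nm,onplane(c,[uv],zz),P[uv[1],uv[0]])
```

```text
depth ok 0.996109375
tray ((520.5978393554688, 291.872802734375), (238.8431396484375, 138.75177001953125), 11.22745132446289) (199, 163, 60, 89)
jig ((458.7216796875, -141.33265686035156), (360.1794128417969, 110.22236633300781), 76.71112060546875) (316, 203, 123, 59)
knob [[ 0.42393122 -0.27849774  0.086     ]] [ 0.42368629 -0.27737429  0.0901124 ]
post [[ 0.44815277 -0.18052141  0.094     ]] [ 0.44803677 -0.18025072  0.09542924]
handle [[ 0.48087197 -0.0706003   0.07      ]] [ 0.48036989 -0.07017385  0.07466939]
```

View pics/jig.png

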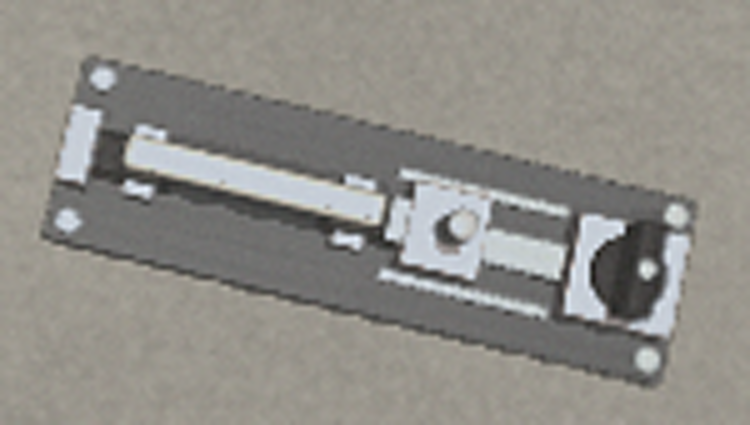

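The crop confirms it: white handle on the left, jaw with steel post in the middle, black T-bar on the lock block at right with the bar across the jig. Now I'll move above the knob for a close look.

```bash
cat >> h.py <<'E'
from scipy.spatial.transform import Rotation as R
def plan(xyz,ang):
    """rows needed from current pose to world xyz, tool-x at ang deg (mod 180)"""
    s=bot.state(); q=s['tool_rot']; M=R.from_quat([q[1],q[2],q[3],q[0]]).as_matrix()
    a=np.degrees(np.arctan2(M[1,0],M[0,0])); d=M.T@(np.array(xyz)-s['tool_pos'])*1000
    print('t',round(s['time_s'],2),'tcp',np.round(s['tool_pos'],4),'ang',round(a,2),'q6',round(np.degrees(s['qpos'][5]),1),'F',np.round(s['wrist_force'],1),'Tz',round(s['ft_torque'][2],2),'w',round(s['gripper_width'],3))
    print('tx ty tz',np.round(d,1),'turn',round((a-ang+90)%180-90,1))
E
python3 -c "
from h import *
plan((.43,-.255,.22),-14)"
```

```text
t 0.1 tcp [ 0.167  -0.4974  0.2305] ang 18.55 q6 -4.0 F [-0.1  0.4  0.4] Tz 0.01 w 1.0
tx ty tz [ 326.5 -146.2   10.8] turn 32.6
```

```bash
python3 -m pendant '[{"tx":50,"ty":-22,"tz":2,"turn":5},{"tx":100,"ty":-45,"tz":4,"turn":10},{"tx":150,"ty":-67,"tz":6,"turn":15},{"tx":200,"ty":-90,"tz":8,"turn":20},{"tx":250,"ty":-112,"tz":9,"turn":25},{"tx":295,"ty":-132,"tz":10,"turn":30},{"tx":326,"ty":-146,"tz":11,"turn":32.6},{"tx":326,"ty":-146,"tz":11,"turn":32.6}]' 0 60
python3 - <<'E'
from h import *
plan((.424,-.2785,.1),-14)
c,p,d=cap('wrist'); save(p,'w1.png'); np.savez('w1.npz',p=p,d=d,**c); print(np.round(c['pose'],3).tolist(),c['fx'],(d>0).mean())
E
```

```text
time_s: 1.1
tool_pos: [0.4306, -0.254, 0.2196]
tool_rot: [-0.0, 0.993, -0.121, -0.001]
wrist_force: [-1.0, 0.0, -0.1]
gripper_width: 1.001
t 1.1 tcp [ 0.4306 -0.254   0.2196] ang -13.86 q6 69.1 F [-1.   0.  -0.1] Tz -0.01 w 1.001
tx ty tz [ -0.4  25.5 119.6] turn 0.1
[[-0.24, -0.924, -0.296, 0.507], [-0.971, 0.229, 0.074, -0.273], [-0.001, 0.305, -0.952, 0.363], [0.0, 0.0, 0.0, 1.0]] 300.5718932918867 0.9958125
```

View pics/w1.png

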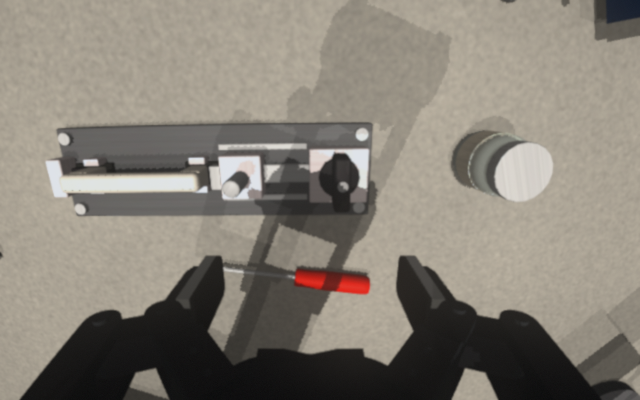

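The wrist view shows the white handle (130,183), post (235,186) and black bar (342,180). The screwdriver is clear of the jig. I'll refine the positions with depth slices.

Run:
```python
from h import *
for f,n in(('w1.npz','wrist'),('top0.npz','top')):
    z=np.load(f); c={k:z[k] for k in('fx','fy','cx','cy','k1','pose')} if n=='wrist' else bot.get_calibration('top')
    P=cloud(c,z['d']); print(n)
    for nm,xy,r,lo,hi in(('bar',(.424,-.279),.04,.076,.1),('post',(.448,-.18),.02,.088,.1),('handle',(.48,-.0706),.085,.062,.085),('plate',(.459,-.141),.22,.011,.021),('stop',(.5,.03),.03,.035,.05)):
        m=(np.hypot(P[...,0]-xy[0],P[...,1]-xy[1])<r)&(P[...,2]>lo)&(P[...,2]<hi)
        m=cv2.morphologyEx(m.astype(np.uint8),cv2.MORPH_OPEN,np.ones((2,2)))>0
        Q=P[m]
        if len(Q)<4: print(nm,len(Q)); continue
        b=cv2.minAreaRect((Q[:,:2]*1000).astype(np.float32)); print(nm,len(Q),np.round(np.median(Q,0)*1000,1),np.round(b[0],1),np.round(b[1],1),round(b[2],1))
```

```text
wrist
bar 922 [nan nan nan] [ 414.1 -285.3] [20.4 79.8] 77.3
post 289 [ 451.3 -184.3   94.5] [ 444.2 -178.2] [16.2 35. ] 53.2
handle 2717 [nan nan nan] [474.1 -58. ] [173.4  36. ] 76.2
plate 16544 [nan nan nan] [ 439.3 -133.8] [371.  197.1] 69.9
stop 555 [nan nan nan] [489.9  33.9] [40.9 82.5] 40.9
top
bar 128 [ 421.1 -288.1   86.3] [ 423.1 -293.1] [30.1 54. ] 77.9
post 34 [ 447.9 -186.    94.4] [ 447.7 -190.3] [12.5 26.5] 4.8
handle 379 [nan nan nan] [473.7 -76.8] [152.2  21.1] 78.2
plate 2744 [nan nan nan] [ 404.8 -137.9] [374.6 210.7] 76.7
stop 97 [497.3  24.2  41.8] [498.8  23.1] [17.3 43.3] 76.0
```

Run:
```python
from h import *
z=np.load('w1.npz'); p=z['p']; c={k:z[k] for k in('fx','fy','cx','cy','k1','pose')}
C=cv2.resize(p[110:230,200:390],None,fx=4,fy=4,interpolation=cv2.INTER_CUBIC); save(C,'w1c.png')
Q=onplane(c,[(57,129),(372,122.5),(369.5,214),(74,217)],.016); print(np.round(Q,4))
ct=bot.get_calibration('top')
# corners from jig.png crop (5x, origin 305,185)
Q=onplane(ct,[(305+x/5,185+y/5) for x,y in((85,57),(695,200),(655,385),(40,238))],.016); print(np.round(Q,4))
for q in (Q,):
    print(q.mean(0), [np.linalg.norm(q[i]-q[(i+1)%4]) for i in range(4)], np.degrees(np.arctan2(*(q[0]-q[1]+q[3]-q[2])[[1,0]])))
```

```text
[[ 0.5564  0.0214  0.016 ]
 [ 0.472  -0.3361  0.016 ]
 [ 0.3648 -0.3132  0.016 ]
 [ 0.4504  0.0526  0.016 ]]
[[ 0.5534  0.0211  0.016 ]
 [ 0.4691 -0.3378  0.016 ]
 [ 0.3614 -0.3098  0.016 ]
 [ 0.4468  0.0472  0.016 ]]
[ 0.45769526 -0.1448671   0.016     ] [np.float64(0.36865736520279646), np.float64(0.1112743978137575), np.float64(0.36707131890289574), np.float64(0.10977539565339961)] 76.6690014843117
```

View pics/w1c.png

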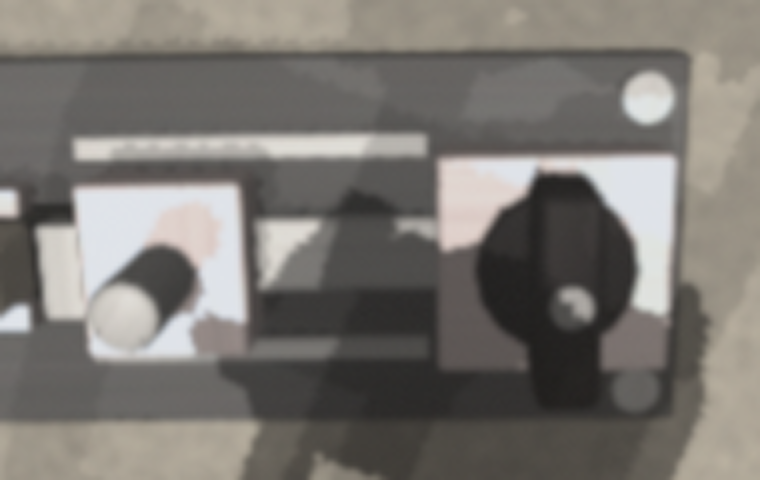

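Run:
```python
from h import *
z=np.load('w1.npz'); cw={k:z[k] for k in('fx','fy','cx','cy','k1','pose')}; ct=bot.get_calibration('top')
print('knob w',onplane(cw,[(200+572/4,110+307/4)],.087),'top',onplane(ct,[(305+648/5,185+268/5)],.087))
print('post w',onplane(cw,[(200+124/4,110+316/4)],.094),'top',onplane(ct,[(305+460/5,185+222/5)],.094))
c0=np.array([.459,-.1446]);u=np.array([np.cos(np.radians(76.7)),np.sin(np.radians(76.7))])
for y in(-.145,-.04,.075): print(y,c0+y*u)
plan((.4255,-.285,.1),-13.3)
```

```text
knob w [[ 0.42706313 -0.28552764  0.087     ]] top [[ 0.42495516 -0.28829058  0.087     ]]
post w [[ 0.45202203 -0.18359966  0.094     ]] top [[ 0.44979651 -0.18331688  0.094     ]]
-0.145 [ 0.42564279 -0.28571094]
-0.04 [ 0.44979801 -0.18352715]
0.075 [ 0.47625373 -0.07161158]
t 1.15 tcp [ 0.4299 -0.255   0.2198] ang -13.91 q6 69.0 F [-0.   1.  -0.3] Tz 0.03 w 1.0
tx ty tz [  3.1  30.2 119.8] turn -0.6
```

```bash
python3 -m pendant '[{"tx":2,"ty":16,"tz":40,"turn":-0.6},{"tx":3.5,"ty":31,"tz":90,"turn":-0.6},{"tx":3.5,"ty":31,"tz":130,"turn":-0.6},{"tx":3.5,"ty":31,"tz":150,"turn":-0.6},{"tx":3.5,"ty":31,"tz":164,"turn":-0.6},{"tx":3.5,"ty":31,"tz":164,"turn":-0.6}]' 110 60
python3 -m pendant '[{"tx":0},{"tx":0},{"tx":0},{"tx":0},{"tx":0}]' 255 110
python3 - <<'E'
from h import *
plan((.426,-.2862,.056),-13.3)
E
```

```text
time_s: 1.9
tool_pos: [0.4248, -0.2867, 0.0557]
tool_rot: [-0.0, 0.993, -0.117, -0.001]
wrist_force: [0.3, 0.5, 0.3]
gripper_width: 0.572
t 1.9 tcp [ 0.4248 -0.2867  0.0557] ang -13.48 q6 65.3 F [0.3 0.5 0.3] Tz 0.02 w 0.572
tx ty tz [ 1.  -0.8 -0.3] turn -0.2validation failed for argument at $[0]...
```

```bash
python3 -m pendant '[{"tx":0,"ty":0,"tz":0,"turn":0},{"tx":0,"ty":0,"tz":0,"turn":0},{"tx":0,"ty":0,"tz":0,"turn":0},{"tx":0,"ty":0,"tz":0,"turn":0},{"tx":0,"ty":0,"tz":0,"turn":0}]' 255 110
python3 - <<'E'
from h import *
plan((.426,-.2862,.056),-13.3)
c,p,d=cap('wrist'); save(p[200:],'w2.png')
E
```

```text
time_s: 2.52
tool_pos: [0.4267, -0.2847, 0.0581]
tool_rot: [-0.002, 0.993, -0.116, 0.001]
wrist_force: [-0.6, 11.9, 8.9]
gripper_width: 0.162
t 2.52 tcp [ 0.4267 -0.2847  0.0581] ang -13.37 q6 65.4 F [-0.6 11.9  8.9] Tz -0.01 w 0.162
tx ty tz [-0.3  1.6  2. ] turn -0.1
```

View pics/w2.png

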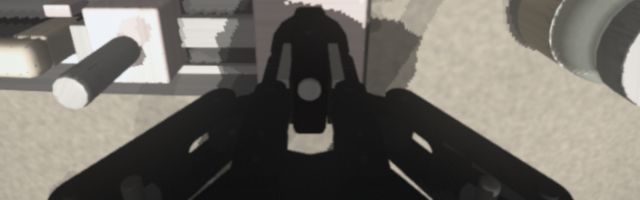

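The bar sits centred between the pads. The fingertips press lightly on the disc, so I'll ease off in z and y and break it loose.

```bash
python3 -m pendant '[{"tx":0,"ty":-2,"tz":-3.5,"turn":0},{"tx":0,"ty":-2,"tz":-3.5,"turn":-8},{"tx":0,"ty":-2,"tz":-3.5,"turn":-16},{"tx":0,"ty":-2,"tz":-3.5,"turn":-24},{"tx":0,"ty":-2,"tz":-3.5,"turn":-32},{"tx":0,"ty":-2,"tz":-3.5,"turn":-36},{"tx":0,"ty":-2,"tz":-3.5,"turn":-36}]' 255 115
python3 - <<'E'
from h import *
plan((.426,-.2847,.058),22.7)
c,p,d=cap('wrist'); save(p[150:],'w3.png')
E
```

```text
time_s: 3.45
tool_pos: [0.4267, -0.2849, 0.0583]
tool_rot: [0.001, 0.981, 0.196, 0.001]
wrist_force: [9.5, -7.0, -19.4]
gripper_width: 0.164
t 3.45 tcp [ 0.4267 -0.2849  0.0583] ang 22.61 q6 29.5 F [  9.5  -7.  -19.4] Tz 0.02 w 0.164
tx ty tz [-0.5 -0.5  0.3] turn -0.1
```

View pics/w3.png

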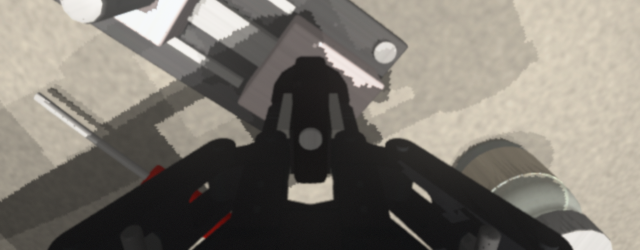

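The knob followed the gripper: bar aligned with the fingers, jig rotated 36° under it. I'll keep turning.

```bash
python3 -m pendant '[{"tx":1,"ty":1.5,"tz":2,"turn":0},{"tx":1,"ty":1.5,"tz":2,"turn":-9},{"tx":1,"ty":1.5,"tz":2,"turn":-18},{"tx":1,"ty":1.5,"tz":2,"turn":-27},{"tx":1,"ty":1.5,"tz":2,"turn":-36},{"tx":1,"ty":1.5,"tz":2,"turn":-45},{"tx":1,"ty":1.5,"tz":2,"turn":-54},{"tx":1,"ty":1.5,"tz":2,"turn":-54}]'
python3 - <<'E'
from h import *
plan((.426,-.2847,.058),131)
E
```

```text
time_s: 4.5
tool_pos: [0.4276, -0.2855, 0.0582]
tool_rot: [0.0, 0.785, 0.619, 0.0]
wrist_force: [-1.0, 0.8, -1.3]
gripper_width: 0.166
t 4.5 tcp [ 0.4276 -0.2855  0.0582] ang 76.48 q6 -24.3 F [-1.   0.8 -1.3] Tz 0.0 w 0.166
tx ty tz [ 0.4 -1.7  0.2] turn -54.5
```

Forces are low now. Next the rest of the turn, up to the stop.

```bash
python3 -m pendant '[{"tx":0,"ty":0,"tz":0,"turn":-9},{"tx":0,"ty":0,"tz":0,"turn":-18},{"tx":0,"ty":0,"tz":0,"turn":-27},{"tx":0,"ty":0,"tz":0,"turn":-36},{"tx":0,"ty":0,"tz":0,"turn":-44},{"tx":0,"ty":0,"tz":0,"turn":-50},{"tx":0,"ty":0,"tz":0,"turn":-53},{"tx":0,"ty":0,"tz":0,"turn":-53}]'
python3 - <<'E'
from h import *
plan((.426,-.2847,.058),131)
c,p,d=cap('wrist'); save(p[100:],'w4.png')
E
```

```text
time_s: 5.5
tool_pos: [0.4282, -0.2852, 0.0582]
tool_rot: [0.001, 0.427, 0.904, 0.001]
wrist_force: [2.6, 3.5, -1.9]
gripper_width: 0.164
t 5.5 tcp [ 0.4282 -0.2852  0.0582] ang 129.38 q6 -77.2 F [ 2.6  3.5 -1.9] Tz 0.04 w 0.164
tx ty tz [ 1.8 -1.4  0.2] turn -1.6
```

View pics/w4.png

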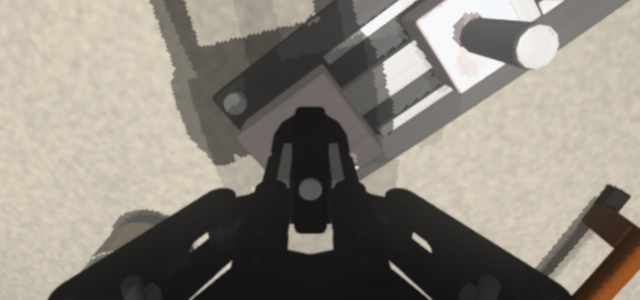

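The bar is at 129.4° against jig x at -13.3°, so the knob is at about 2.49 rad. Release it and rise.

```bash
python3 -m pendant '[{"tx":0,"ty":0,"tz":0,"turn":0},{"tx":0,"ty":0,"tz":0,"turn":0},{"tx":0,"ty":0,"tz":0,"turn":0},{"tx":0,"ty":0,"tz":-20,"turn":0},{"tx":0,"ty":0,"tz":-60,"turn":0},{"tx":0,"ty":0,"tz":-90,"turn":0},{"tx":0,"ty":0,"tz":-90,"turn":0}]' 110 60
python3 - <<'E'
from h import *
plan((.4515,-.1835,.15),76.7)
E
```

```text
time_s: 6.42
tool_pos: [0.4286, -0.2866, 0.1508]
tool_rot: [0.003, 0.426, 0.905, -0.001]
wrist_force: [-1.4, -0.8, -0.4]
gripper_width: 0.567
t 6.42 tcp [ 0.4286 -0.2866  0.1508] ang 129.52 q6 -77.4 F [-1.4 -0.8 -0.4] Tz 0.02 w 0.567
tx ty tz [64.9 83.3  0.5] turn 52.8
```

```bash
python3 -m pendant '[{"tx":13,"ty":17,"tz":0,"turn":10},{"tx":30,"ty":38,"tz":0,"turn":20},{"tx":46,"ty":58,"tz":0,"turn":30},{"tx":58,"ty":75,"tz":0,"turn":40},{"tx":65,"ty":83,"tz":0,"turn":49},{"tx":65,"ty":83,"tz":0,"turn":52.8},{"tx":65,"ty":83,"tz":0,"turn":52.8}]' 60 60
python3 - <<'E'
from h import *
plan((.4515,-.1835,.06),76.7)
c,p,d=cap('wrist'); save(p,'w5.png'); np.savez('w5.npz',p=p,d=d,**c)
E
```

```text
time_s: 7.3
tool_pos: [0.4497, -0.1824, 0.1468]
tool_rot: [-0.001, 0.784, 0.621, -0.0]
wrist_force: [0.2, -0.6, 0.9]
gripper_width: 0.764
t 7.3 tcp [ 0.4497 -0.1824  0.1468] ang 76.79 q6 -13.2 F [ 0.2 -0.6  0.9] Tz -0.08 w 0.764
tx ty tz [-0.7  2.1 86.8] turn 0.1
```

View pics/w5.png

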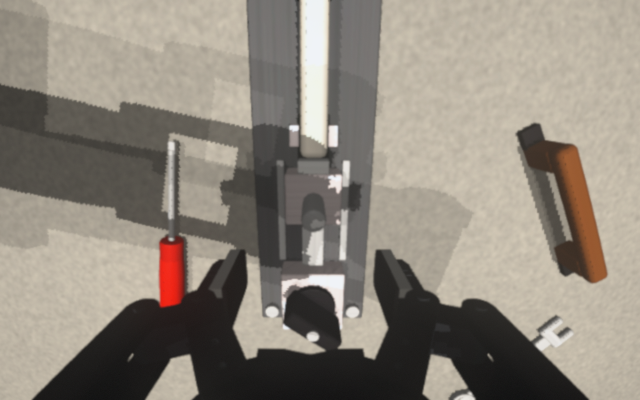

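The wrist view shows the post at about (313,215), on the jig's centreline between the fingers. The handle is ahead and the knob bar, at about (315,315), is clear. Descend and grip.

```bash
python3 -m pendant '[{"tx":-0.7,"ty":2,"tz":30,"turn":0},{"tx":-0.7,"ty":2,"tz":60,"turn":0},{"tx":-0.7,"ty":2,"tz":80,"turn":0},{"tx":-0.7,"ty":2,"tz":86,"turn":0},{"tx":-0.7,"ty":2,"tz":86,"turn":0}]' 60 60
python3 -m pendant '[{"tx":0,"ty":0,"tz":0,"turn":0},{"tx":0,"ty":0,"tz":0,"turn":0},{"tx":0,"ty":0,"tz":0,"turn":0},{"tx":0,"ty":0,"tz":0,"turn":0},{"tx":0,"ty":0,"tz":0,"turn":0},{"tx":0,"ty":0,"tz":0,"turn":0}]' 255 60
python3 - <<'E'
from h import *
plan((.4515,-.1835,.06),76.7)
E
```

```text
time_s: 7.98
tool_pos: [0.4519, -0.1839, 0.0619]
tool_rot: [-0.0, 0.784, 0.621, -0.0]
wrist_force: [0.8, -0.4, -0.3]
gripper_width: 0.765
time_s: 8.72
tool_pos: [0.4517, -0.1838, 0.0626]
tool_rot: [-0.0, 0.784, 0.621, -0.0]
wrist_force: [-4.8, 1.0, 5.8]
gripper_width: 0.191
t 8.72 tcp [ 0.4517 -0.1838  0.0626] ang 76.76 q6 -13.2 F [-4.8  1.   5.8] Tz 0.02 w 0.191
tx ty tz [ 0.3 -0.2  2.6] turn 0.1
```

```bash
python3 -m pendant '[{"tx":-4,"ty":0,"tz":-1,"turn":0},{"tx":-10,"ty":0,"tz":-1,"turn":0},{"tx":-17,"ty":0,"tz":-1,"turn":0},{"tx":-24,"ty":0,"tz":-1,"turn":0},{"tx":-31,"ty":0,"tz":-1,"turn":0},{"tx":-37,"ty":0,"tz":-1,"turn":0},{"tx":-41,"ty":0,"tz":-1,"turn":0},{"tx":-41,"ty":0,"tz":-1,"turn":0}]'
python3 - <<'E'
from h import *
plan((.4515,-.1835,.06),76.7)
E
```

```text
time_s: 9.72
tool_pos: [0.4424, -0.2227, 0.0626]
tool_rot: [-0.001, 0.784, 0.621, 0.001]
wrist_force: [-2.3, 8.7, 2.2]
gripper_width: 0.194
t 9.72 tcp [ 0.4424 -0.2227  0.0626] ang 76.75 q6 -17.9 F [-2.3  8.7  2.2] Tz -0.04 w 0.194
tx ty tz [40.3 -0.1  2.7] turn 0.1
```

The jaw travelled 40 mm and I felt the stop. Release the post, rise and move over the handle's middle.

```bash
python3 -m pendant '[{"tx":1,"ty":0,"tz":0,"turn":0},{"tx":1,"ty":0,"tz":0,"turn":0},{"tx":1,"ty":0,"tz":0,"turn":0},{"tx":1,"ty":0,"tz":-20,"turn":0},{"tx":1,"ty":0,"tz":-60,"turn":0},{"tx":1,"ty":0,"tz":-90,"turn":0},{"tx":30,"ty":0,"tz":-90,"turn":0},{"tx":70,"ty":0,"tz":-90,"turn":0}]' 80 60
python3 -m pendant '[{"tx":35,"ty":0,"tz":0,"turn":0},{"tx":60,"ty":0,"tz":0,"turn":0},{"tx":60,"ty":0,"tz":0,"turn":0}]'
python3 - <<'E'
from h import *
plan((.478,-.071,.045),76.7)
c,p,d=cap('wrist'); save(p,'w6.png'); np.savez('w6.npz',p=p,d=d,**c)
E
```

```text
time_s: 10.72
tool_pos: [0.4589, -0.1556, 0.1535]
tool_rot: [0.001, 0.785, 0.62, 0.0]
wrist_force: [0.6, 0.1, -0.5]
gripper_width: 0.688
time_s: 11.1
tool_pos: [0.4727, -0.0962, 0.153]
tool_rot: [0.0, 0.783, 0.622, 0.0]
wrist_force: [-0.6, -0.2, -0.7]
gripper_width: 0.688
t 11.1 tcp [ 0.4727 -0.0962  0.153 ] ang 76.89 q6 -2.8 F [-0.6 -0.2 -0.7] Tz -0.04 w 0.688
tx ty tz [ 25.8  -0.6 108. ] turn 0.2
```

View pics/w6.png

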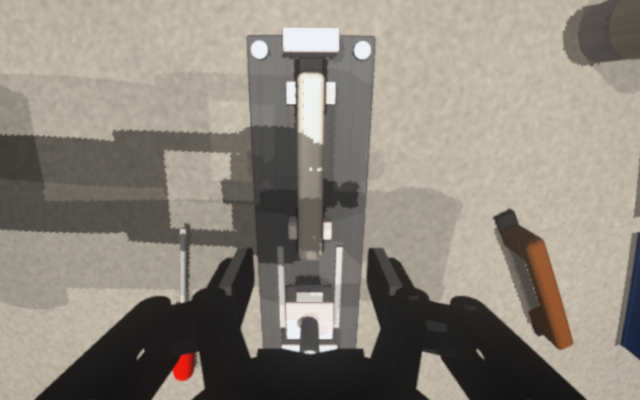

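The handle is still seated, its bar running from about (313,72) to (311,259), and the jaw lip is clear of the toe.

Run:
```python
from h import *
z=np.load('w6.npz'); c={k:z[k] for k in('fx','fy','cx','cy','k1','pose')}
Q=onplane(c,[(312.5,72),(312,259)],.07); print(Q,Q.mean(0),np.linalg.norm(Q[0]-Q[1]))
plan((*Q.mean(0)[:2],.045),76.7)
```

```text
[[ 0.49744654  0.00092149  0.07      ]
 [ 0.46405335 -0.14156329  0.07      ]] [ 0.48074994 -0.0703209   0.07      ] 0.14634553767054603
t 11.15 tcp [ 0.4724 -0.0971  0.1529] ang 76.82 q6 -2.8 F [-0.7 -0.1 -0.3] Tz -0.04 w 0.684
tx ty tz [ 28.    1.9 107.9] turn 0.1
```

```bash
python3 -m pendant '[{"tx":15,"ty":1,"tz":15,"turn":0},{"tx":27,"ty":1,"tz":45,"turn":0},{"tx":27,"ty":1,"tz":80,"turn":0},{"tx":27,"ty":1,"tz":98,"turn":0},{"tx":27,"ty":1,"tz":107,"turn":0},{"tx":27,"ty":1,"tz":107,"turn":0}]'
python3 -m pendant '[{"tx":0,"ty":0,"tz":0,"turn":0},{"tx":0,"ty":0,"tz":0,"turn":0},{"tx":0,"ty":0,"tz":0,"turn":0},{"tx":0,"ty":0,"tz":0,"turn":0},{"tx":0,"ty":0,"tz":0,"turn":0},{"tx":0,"ty":0,"tz":0,"turn":0}]' 255 40
python3 - <<'E'
from h import *
plan((.479,-.0705,.045),76.7)
E
```

```text
time_s: 11.9
tool_pos: [0.4791, -0.0711, 0.0452]
tool_rot: [-0.0, 0.784, 0.621, -0.0]
wrist_force: [0.0, -0.4, -0.2]
gripper_width: 0.684
time_s: 12.65
tool_pos: [0.4799, -0.0712, 0.0466]
tool_rot: [0.001, 0.784, 0.621, 0.0]
wrist_force: [-2.5, 0.2, 7.2]
gripper_width: 0.223
t 12.65 tcp [ 0.4799 -0.0712  0.0466] ang 76.75 q6 0.5 F [-2.5  0.2  7.2] Tz 0.01 w 0.223
tx ty tz [ 0.5 -1.1  1.6] turn 0.1
```

Gripped at about 20 mm. Lift straight up, slowly.

```bash
python3 -m pendant '[{"tx":0,"ty":0,"tz":-2,"turn":0},{"tx":0,"ty":0,"tz":-8,"turn":0},{"tx":0,"ty":0,"tz":-20,"turn":0},{"tx":0,"ty":0,"tz":-38,"turn":0},{"tx":0,"ty":0,"tz":-60,"turn":0},{"tx":0,"ty":0,"tz":-85,"turn":0},{"tx":0,"ty":0,"tz":-105,"turn":0},{"tx":0,"ty":0,"tz":-110,"turn":0}]'
python3 - <<'E'
from h import *
z=np.load('top0.npz'); g=cv2.cvtColor(z['p'],cv2.COLOR_RGB2GRAY); ct=bot.get_calibration('top')
m=np.zeros_like(g); m[155:260,190:270]=(g[155:260,190:270]<85)*255
cs,_=cv2.findContours(cv2.morphologyEx(m,cv2.MORPH_CLOSE,np.ones((9,9))),0,2); k=max(cs,key=cv2.contourArea)
b=cv2.minAreaRect((onplane(ct,k.reshape(-1,2),.035)[:,:2]).astype(np.float32)); print(b, cv2.boxPoints(b))
plan((.5206,.2919,.155),101.2)
c,p,d=cap('wrist'); save(p,'w7.png')
E
```

```text
time_s: 13.65
tool_pos: [0.4801, -0.0712, 0.1578]
tool_rot: [0.001, 0.784, 0.621, 0.001]
wrist_force: [0.1, 0.4, -1.9]
gripper_width: 0.225
((0.5205978751182556, 0.2918727993965149), (0.2388431578874588, 0.1387517750263214), 11.227455139160156) [[0.389954   0.3366691 ]
 [0.41696957 0.20057271]
 [0.6512418  0.24707651]
 [0.6242262  0.38317287]]
t 13.65 tcp [ 0.4801 -0.0712  0.1578] ang 76.75 q6 0.5 F [ 0.1  0.4 -1.9] Tz -0.05 w 0.225
tx ty tz [362.7 -43.8   2.6] turn -24.4
```

View pics/w7.png

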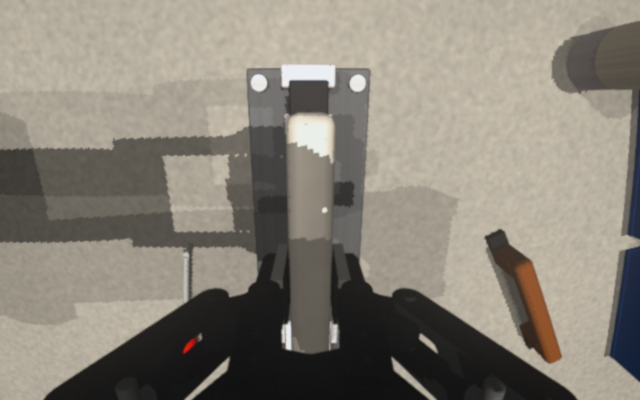

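The handle is held level and clear of the jig. The tray's long axis is at 11.2°, so I'll carry the handle there, turning +65.5°.

```bash
python3 -m pendant '[{"tx":10,"ty":-1,"tz":0,"turn":2},{"tx":30,"ty":-4,"tz":0,"turn":7},{"tx":58,"ty":-7,"tz":0,"turn":13},{"tx":90,"ty":-11,"tz":0,"turn":19},{"tx":122,"ty":-15,"tz":0,"turn":25},{"tx":154,"ty":-19,"tz":0,"turn":31},{"tx":180,"ty":-22,"tz":0,"turn":34},{"tx":190,"ty":-23,"tz":0,"turn":35}]'
python3 - <<'E'
from h import *
plan((.5206,.2919,.155),11.2)
E
```

```text
time_s: 14.7
tool_pos: [0.5001, 0.1202, 0.1548]
tool_rot: [-0.0, 0.934, 0.357, -0.001]
wrist_force: [0.2, -0.9, -2.5]
gripper_width: 0.221
t 14.7 tcp [0.5001 0.1202 0.1548] ang 41.82 q6 57.6 F [ 0.2 -0.9 -2.5] Tz 0.04 w 0.221
tx ty tz [ 129.8 -114.4   -0.3] turn 30.6
```

```bash
python3 -m pendant '[{"tx":8,"ty":-7,"tz":0,"turn":2},{"tx":24,"ty":-21,"tz":0,"turn":7},{"tx":48,"ty":-42,"tz":0,"turn":13},{"tx":74,"ty":-65,"tz":0,"turn":19},{"tx":98,"ty":-87,"tz":0,"turn":25},{"tx":118,"ty":-104,"tz":0,"turn":29},{"tx":130,"ty":-114,"tz":0,"turn":30.6},{"tx":130,"ty":-114,"tz":0,"turn":30.6}]'
python3 - <<'E'
from h import *
plan((.5206,.2919,.055),11.2)
c,p,d=cap('wrist'); save(p,'w8.png'); np.savez('w8.npz',p=p,d=d,**c)
E
```

```text
time_s: 15.7
tool_pos: [0.5215, 0.2908, 0.1549]
tool_rot: [0.0, 0.995, 0.098, -0.001]
wrist_force: [-0.5, -0.2, -2.0]
gripper_width: 0.224
t 15.7 tcp [0.5215 0.2908 0.1549] ang 11.24 q6 104.4 F [-0.5 -0.2 -2. ] Tz -0.01 w 0.224
tx ty tz [-0.6 -1.4 99.9] turn 0.0
```

View pics/w8.png

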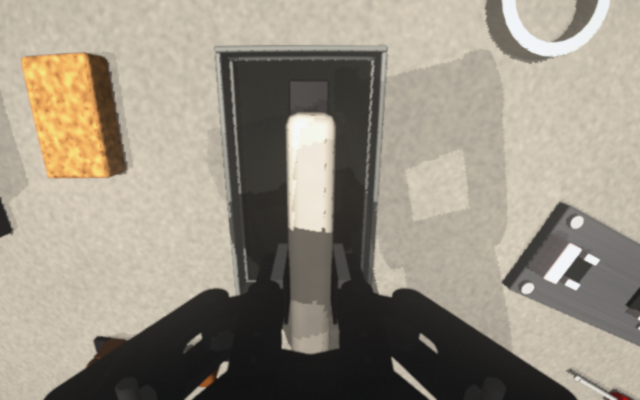

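The handle is centred over the grey tray and aligned with it. Soles are about 25 mm below the TCP, so they should reach the floor at TCP z of about 0.030. Lower it.

```bash
python3 -m pendant '[{"tx":0,"ty":-1,"tz":12,"turn":0},{"tx":0,"ty":-1,"tz":35,"turn":0},{"tx":0,"ty":-1,"tz":62,"turn":0},{"tx":0,"ty":-1,"tz":85,"turn":0},{"tx":0,"ty":-1,"tz":103,"turn":0},{"tx":0,"ty":-1,"tz":113,"turn":0},{"tx":0,"ty":-1,"tz":118,"turn":0},{"tx":0,"ty":-1,"tz":118,"turn":0}]'
python3 -m pendant '[{"tx":0,"ty":0,"tz":1,"turn":0},{"tx":0,"ty":0,"tz":3,"turn":0},{"tx":0,"ty":0,"tz":4.5,"turn":0},{"tx":0,"ty":0,"tz":6,"turn":0},{"tx":0,"ty":0,"tz":6,"turn":0}]'
python3 - <<'E'
from h import *
plan((.5206,.2919,.030),11.2)
E
```

```text
time_s: 16.75
tool_pos: [0.5217, 0.2918, 0.038]
tool_rot: [-0.0, 0.995, 0.097, 0.0]
wrist_force: [-0.1, 1.2, -2.1]
gripper_width: 0.227
time_s: 17.38
tool_pos: [0.5214, 0.2917, 0.0316]
tool_rot: [0.0, 0.995, 0.097, -0.0]
wrist_force: [0.8, 0.7, -1.9]
gripper_width: 0.226
t 17.38 tcp [0.5214 0.2917 0.0316] ang 11.15 q6 104.5 F [ 0.8  0.7 -1.9] Tz 0.03 w 0.226
tx ty tz [-0.7 -0.3  1.6] turn -0.0
```

```bash
python3 -m pendant '[{"tx":0,"ty":0,"tz":0.7,"turn":0},{"tx":0,"ty":0,"tz":1.4,"turn":0},{"tx":0,"ty":0,"tz":2,"turn":0},{"tx":0,"ty":0,"tz":2.5,"turn":0},{"tx":0,"ty":0,"tz":2.5,"turn":0}]'
```

```text
time_s: 18.0
tool_pos: [0.5216, 0.2918, 0.0296]
tool_rot: [-0.0, 0.995, 0.097, 0.0]
wrist_force: [-2.4, -1.5, 1.2]
gripper_width: 0.228
```

It has touched down: Fz went from -1.9 to +1.2 N. Release and rise.

```bash
python3 -m pendant '[{"tx":0,"ty":0,"tz":0.4,"turn":0},{"tx":0,"ty":0,"tz":0.4,"turn":0},{"tx":0,"ty":0,"tz":0.4,"turn":0},{"tx":0,"ty":0,"tz":-5,"turn":0},{"tx":0,"ty":0,"tz":-20,"turn":0},{"tx":0,"ty":0,"tz":-50,"turn":0},{"tx":0,"ty":0,"tz":-100,"turn":0},{"tx":0,"ty":0,"tz":-150,"turn":0}]' 130 20
python3 - <<'E'
from h import *
plan((.5206,.2919,.2),11.2)
c,p,d=cap('wrist'); t=cap('top')[1]
C=np.hstack([p[:, 150:470],cv2.resize(t[140:280,180:460],None,fx=1.7,fy=1.7)[:238].copy() if 0 else cv2.copyMakeBorder(cv2.resize(t[140:280,180:460],(480,240)),0,160,0,0,0)]); save(C,'end.png')
E
```

```text
time_s: 19.0
tool_pos: [0.5214, 0.2917, 0.1821]
tool_rot: [-0.0, 0.995, 0.097, 0.001]
wrist_force: [-0.0, 1.2, -0.1]
gripper_width: 0.488
t 19.0 tcp [0.5214 0.2917 0.1821] ang 11.15 q6 104.5 F [-0.   1.2 -0.1] Tz 0.01 w 0.488
tx ty tz [ -0.7  -0.4 -17.9] turn -0.0
```

The 12-picture viewing limit is used up, so I'll check the end state numerically.

Run:
```python
from h import *
for n in('wrist','top'):
    c,p,d=cap(n); s=p.astype(int); P=onplane(c,np.indices((640,400)).reshape(2,-1).T,.053).reshape(640,400,3).transpose(1,0,2)
    L=np.abs(P[...,:2]-[.5206,.2919]).max(2)<.1
    m=(L&(s.min(2)>(110 if n=='top' else 95))).astype(np.uint8)
    cs,_=cv2.findContours(m,0,2); k=max(cs,key=cv2.contourArea).reshape(-1,2)
    W=P[k[:,1],k[:,0],:2]; b=cv2.minAreaRect((W*1000).astype(np.float32)); print(n,'handle bar at z=.053 plane',b)
    Z=cloud(c,d)[m>0]; Z=Z[np.isfinite(Z).all(1)]; print(' depth z pct',np.round(np.percentile(Z[:,2],[10,50,90]),4))
# post top and jig knob in top picture
Z=cloud(c,d); u=np.array([.230,.973])
for nm,xy,r,lo in(('post',(.4424,-.2227),.025,.088),('bar',(.427,-.286),.035,.08)):
    m=(np.hypot(Z[...,0]-xy[0],Z[...,1]-xy[1])<r)&(Z[...,2]>lo)&(Z[...,2]<.1); Q=Z[m]
    v=np.linalg.svd(Q[:,:2]-Q[:,:2].mean(0))[2][0]; print(nm,len(Q),Q.mean(0),'axis deg',np.degrees(np.arctan2(v[1],v[0]))%180)
```

```text
wrist handle bar at z=.053 plane ((535.1331787109375, 223.07859802246094), (170.91958618164062, 62.361541748046875), 0.01619880087673664)
 depth z pct [0.     0.0012 0.0532]
top handle bar at z=.053 plane ((521.9224853515625, 324.913818359375), (197.2837677001953, 137.9307403564453), 2.629848003387451)
 depth z pct [-0.0011  0.4959  0.5066]
post 34 [ 0.43995424 -0.22187693  0.09358979] axis deg 4.000226934260098
bar 118 [ 0.42432043 -0.28510952  0.08697447] axis deg 128.42568328437238
```

Post and knob are where they should be. The handle mask picked up bench, so I'll restrict it to the tray's interior and use wrist depth.

Run:
```python
from h import *
c,p,d=cap('wrist'); Z=cloud(c,d); a=np.radians(11.2)
X=Z[...,:2]-[.5206,.2919]; tx=X@[np.cos(a),np.sin(a)]; ty=X@[-np.sin(a),np.cos(a)]
m=(abs(tx)<.11)&(abs(ty)<.06)&(Z[...,2]>.046)&(Z[...,2]<.08)
f=(abs(tx)<.11)&(abs(ty)<.06)&(Z[...,2]<.02)
A=np.c_[tx[m],ty[m],np.ones(m.sum())]; k=np.linalg.lstsq(A,Z[m][:,2],rcond=None)[0]
print(m.sum(),'tray x',np.percentile(tx[m],[2,50,98]),'y',np.percentile(ty[m],[2,50,98]),'z',np.percentile(Z[m][:,2],[5,50,95]),'floor',np.median(Z[f][:,2]),'slopes',k[:2])
```

```text
3151 tray x [-0.06701407  0.01165836  0.07367095] y [-0.00938939  0.00041562  0.00967665] z [0.05010225 0.05339749 0.05481149] floor 0.007186996084955877 slopes [-0.00048861  0.00539323]
```

The handle stands level: bar top at 0.053 m (slopes at or below 0.005), within about 4 mm of the tray's centre, and untouched. Handing in.

```bash
python3 -c "
from h import *
print(bot.finish_job())"
```

```text
the job is handed in; nothing more can be done
None
```

I finished the whole sequence and handed the job in at about 19 s of the 64 s allowed; the hand-in gives no verdict.

- **Knob:** I broke it loose with a firm anticlockwise twist and turned it in one grasp, where the notes say two or more are needed. The gripper ended at about 142.7° (2.49 rad). The bar axis measured afterwards in the top camera's depth was 128.4°, which gives about 2.47 rad.
- **Jaw:** I pulled it back by its post 40 mm, until the stop pushed back at about 9 N. The handle was still seated. The post was still there at the end.
- **Handle:** I lifted it straight out and lowered it into the tray until it touched, then released it. Wrist depth shows it level (slopes 0.005 or less), bar top at 0.053 m, within about 4 mm of the tray's centre. The gripper is clear of everything at 0.18 m.

**Checks that failed or disagreed:**
- The early depth slices put parts about 10 mm off the picture rays, so I used the rays to aim.
- The first colour-mask check of the placed handle picked up bench and meant nothing; the depth check replaced it.
- The last picture could not be viewed because the limit of 12 was reached, so the end state is confirmed by numbers only.
- I did not measure the bystanders at the end. The arm's path stayed clear of them, and I felt no unexpected contact.

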